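# Put the cheese under pressure and fold the press crank away

## Task

Put the cheese in the worktop press under pressure: swing the folded crank grip out fully upright and crank by it, clockwise seen from above, until the foot bears firmly on the wooden follower (you feel the effort at the grip rise clearly above that of free running) but do not force it on and crush the cheese. Then fold the grip back down flat over the crank arm, as the press goes into a low fridge shelf, and leave it with the foot still pressing and the things round it undisturbed.

Things in the scene. Friction and masses are not known exactly. Their poses are not given: they have to be found in the camera images.
- press: worktop cheese press, fixed: white drip tray 124x164 mm, white perforated hoop (104 mm across, rim at z = 80 mm) that holds the cheese, two steel posts and a grey beam (38x156 mm, along the press's y; top at z = 162 mm, nuts on its ends to 177 mm) with a steel crank on top. Origin: centre of the tray's underside, z up
- crank_axis (a point): point on the upright axis of the crank at mid thickness of its flat steel arm (z = 185.5 mm; arm 8 mm thick, 20 mm wide; hub 30 mm across). x of this frame points along the arm from the hub to the grip's hinge pin, z up. The crank stays at this height as it turns
- grip_pin (a point): hinge pin of the folding grip at the outer end of the arm, 62 mm from the crank axis and 17.5 mm above crank_axis; the pin lies level, across the arm, in a clevis 22 mm wide that reaches 5 mm above it. Wall cabinets hang over the worktop from about z = 0.46 m up, behind about x = 0.7 m and left of about y = 0.3 m: keep the wrist clear of them
- grip_end (a point): centre of the grip's free end, 56 mm from grip_pin. The grip is a black round sleeve, 22 mm diameter, 10 to 56 mm from the pin, that spins freely about its own length, so it can be held fast while cranking without turning the hand. Folded it lies inward over the arm, 3 mm above it, its end 6 mm from the crank axis; upright its end is at z = 259 mm
- grip (a joint): fold angle of the grip about its pin: 0 = folded flat over the arm, 1.571 = upright against its stop. Stiff hinge (about 0.15 N m friction): it stays where it is left; a push of 3 to 4 N toward the crank axis, high on the upright grip, tips it back inward
- crank (a joint): turn of the crank, rad, growing clockwise seen from above and counting whole turns (0 to 23.5). Thread friction is 0.22 to 0.34 N m, that is 3.6 to 5.5 N along the path at the grip; to this come 0.041 N at the grip for each newton with which the foot presses. Let go, the thread holds some 90 to 130 N; above that it runs back to it
- foot_face (a point): centre of the foot's underside; it comes down 16 mm for each turn of the crank, straight down the crank axis. Once the foot touches, its force grows by about 55 N for each mm the spindle is driven on (disc springs above the foot), that is 140 N for each radian of the crank: feel for it in small steps
- foot: steel foot, a disc 48 mm across at the spindle's lower end; origin: centre of its underside. At the start it hangs 6 to 34 mm above the wooden follower (60 mm across on top; its height differs from cheese to cheese). Firm pressing is 60 to 200 N, that is 2.5 to 8.2 N at the grip above free running; aim at 100 to 150 N. Above 200 N the cheese is crushed
- mug_3: white mug with dots, 93 mm high, a bystander; origin at its underside
- mill_2: wooden pepper mill, 150 mm high, a bystander; origin at its underside
- jar_3: low jar with black lid, 85 mm high, a bystander; origin at its underside
- spice_jar_5: spice jar with pale lid, 109 mm high, a bystander; origin at its underside
- pot_2: flat round pot, 90 mm across, 32 mm high, a bystander; origin at its underside
- spare_hoop: empty white perforated hoop, 104 mm across, 60 mm high, a bystander; origin at its underside
- spoon: spoon lying on the worktop, a bystander

How it is judged:
On the way, in this order (a step that is already met when the one before it is completed fails the run):
1. the grip is swung out upright, before the foot bears (value of joint grip above 1.4 rad and contact force between foot and anything else below 5 N), for 0.2 s.
2. cranked by the upright grip until the foot bears firmly on the follower (over 60 N) (value of joint grip above 1.2 rad and contact force between foot and anything else above 60 N), for 0.2 s.
At the end, for the whole second after the job is handed in: The foot presses on the follower with 60 to 200 N, the crank is at rest, and the grip lies folded flat over the arm (within 0.15 rad of its stop) (contact force between foot and anything else between 60 and 200 N and value of joint grip below 0.15 rad and velocity of joint crank between -0.05 and 0.05 rad/s); the robot touches nothing.
It fails at once if the cheese is crushed: the foot presses with more than 200 N (contact force between foot and anything else above 200 N).
It fails at once if a bystander is moved by more than 3 cm (spoon: 4 cm) (distance of any of mug_3, mill_2, jar_3, spice_jar_5, pot_2, spare_hoop from where it was at the start of the episode above 0.03 m or distance of spoon from where it was at the start of the episode above 0.04 m).
It also fails if it takes over 72 s, if anything falls off the work surface, if the arm or the gripper's body presses on something with over 40 N, if the wrist force passes 120 N, or if a joint passes its speed limit or range.

## Robot

A 7-joint arm with a two-finger parallel gripper is mounted at the origin on a cart in front of the work surface, level with it; the furniture and walls round the work are solid. World frame = base frame: x ahead of the robot, y to its left, z up, the work surface at z = 0. Lengths are in m, angles in rad, forces in N, time in s.
With the tool pointing down it reaches from about 0.425 to 0.875 m from the base axis. Payload 4.7 kg.
Tool frame: the origin (TCP) lies at the very end of the fingers, on their centre line; the grasp point (between the pads) lies 19 mm behind it (manip.grip_point_offset is the z of the grasp point in the tool frame, in m); z points along the fingers, y is the line along which they close (so a half turn about z gives the same grasp; the last joint's range is limited). The gripper opens to 85 mm and grips with 20 to 120 N. Pads are 22 mm wide; open, the fingers measure 114 mm over their backs; the gripper's body (76 mm by 85 mm) begins 54 mm behind the grasp point. The pads swing forward as they close: fully open they stand 13 mm farther back than shut.
Start: joints at [-1.335, 0.321, -0.07, 1.45, 0.023, 1.371, -0.057], TCP at [0.143, 0.634, 0.231] pointing down, gripper open.
Joint ranges: [-2.86, 2.86], [-0.3, 2.09], [-1.38, 1.24], [0.06, 2.45], [-1.56, 4.7], [0.09, 2.05], [-2.69, 2.69]. Speed limits (rad/s): [2.57, 2.57, 3.14, 3.14, 3.14, 3.14, 3.14].

## Interface

Orientations are given as a unit quaternion [w, x, y, z].
In Python, from bench import manip gives the robot as it stands. The module is installed in compiled form; this text tells all that it offers.
- The arm moves only by the shell command python3 -m creep 'ROWS' [FORCE]. ROWS is a JSON list of rows, 1 to 10 of them, each an object with the fields ax, ay, az (a rotation vector in fractions of the full range, 1 being pi rad), x, y, z (the shift in normalised numbers (1 is 60 cm)), jaw (the opening from 0.0 (shut) to 1.0 (fully open)); a field left out counts as zero (the opening has to be given); each row is the pose to reach, as a shift and turn from the pose commanded when the command began, along the tool's axes at that moment; what a row does not reach only later rows make up. A row lasts 1/10 s, in which the tool goes at most 0.05 m and 0.15 rad, less where a joint would pass 70% of its speed; a pose out of reach is approached as far as the arm can. The fingers move at their own pace and stop on an object; FORCE is the grip in N (left out, the last holds). Time passes only in rows, so rows that do not move let the fingers close. It prints the time, the measured TCP pose, the force, the opening and the grip force at its end. Input that does not fit is refused with a message, and nothing moves.
- manip.read_state(): the state, without advancing time (a new reading comes with each control period).
- manip.snapshot(name): name is "scene" or "top" or "wrist"; returns (picture, depth): 480x640x3 uint8, red, green, blue; 480x640 float32, m along the optical axis (not along the pixel's ray), 0 where there is no reading.
- manip.camera_params(name): a dict with "intrinsics" (3x3 intrinsics, pixels), "R" (3x3) and "t" (3): a world point X has camera coordinates R X + t; the wrist camera has in their place "mount" (4x4, takes a point from camera to tool coordinates, whose origin is the TCP and whose axes are the flange's). Camera axes: x right, y down, z forward; pixel columns grow to the right and rows downward; lengths in m; the calibration is good to about 2 mm. The wrist camera is an equidistant fisheye: a pixel r from the principal point sees the ray r / f radians off the axis. A picture is of the moment at which its call begins: read the wrist's pose just before it. camera_params takes no time and is no camera call.
- manip.close_job(): hands the job in; it is judged then, once.
The state is a dict: "t": time; "q": joint angles; "qvel": joint speeds; "joint_efforts": joint torques, N m; "position": TCP position; "ee_rot": TCP orientation; "ft_force": force on the tool from outside, world axes, zero at the start; "moment": the same for the moment, N m; "grip_width": opening from 0.0 (shut) to 1.0 (fully open); "gripper_force": force on a finger pad.
Only numpy, scipy, OpenCV 4.12 (cv2) and the standard library are available. Lean on these libraries where they do the work, as an engineer would, in place of code of your own. Each camera call takes 0.05 s, during which the arm holds its last target. There are 200 camera calls.

## Working session

There is one attempt and no reset: what is moved stays moved. The work goes in short steps, Python scripts to look and compute and a shell command to move; the robot and the scene stay as the last step left them, time stands still between calls to the robot, and variables do not carry over. Pictures are saved under pics/ and viewed, at most 10 in all, crops included, and the job is handed in when it is done.

```bash
mkdir -p pics; ls; python3 - <<'E'
from bench import manip
import cv2,numpy as np
s=manip.read_state()
print({k:np.round(v,3).tolist() for k,v in s.items()}, manip.grip_point_offset)
for n in ("scene","top"):
    im,d=manip.snapshot(n); np.savez(f'pics/{n}0.npz',im=im,d=d)
    cv2.imwrite(f'pics/{n}0.png',im[:,:,::-1])
    p=manip.camera_params(n); print(n,{k:np.round(v,3).tolist() for k,v in p.items()})
print({k:np.round(v,3).tolist() for k,v in manip.camera_params("wrist").items()})
E
```

```text
pics
{'t': 0.0, 'q': [-1.335, 0.322, -0.07, 1.452, 0.023, 1.371, -0.057], 'qvel': [0.001, 0.001, -0.0, -0.001, -0.001, -0.001, -0.001], 'joint_efforts': [0.0, -49.359, -0.382, -31.433, 0.013, 0.011, -0.0], 'position': [0.143, 0.634, 0.23], 'ee_rot': [-0.0, 0.111, 0.994, -0.001], 'ft_force': [-0.1, 0.826, 0.494], 'moment': [-0.036, -0.009, 0.01], 'gripper_force': 0.0, 'grip_width': 1.0} -0.0187
scene {'intrinsics': [[433.446, 0.0, 317.016], [0.0, 433.446, 230.587], [0.0, 0.0, 1.0]], 'R': [[0.872, -0.489, 0.005], [-0.213, -0.391, -0.895], [0.44, 0.78, -0.445]], 't': [-0.511, 0.293, 0.77]}
top {'intrinsics': [[515.815, 0.0, 318.029], [0.0, 515.815, 234.697], [0.0, 0.0, 1.0]], 'R': [[-0.171, -0.985, 0.001], [-0.963, 0.167, -0.212], [0.208, -0.037, -0.977]], 't': [0.174, 0.639, 1.298]}
{'intrinsics': [[371.648, 0.0, 318.452], [0.0, 371.648, 241.154], [0.0, 0.0, 1.0]], 'mount': [[0.0, -0.95, -0.311, 0.08], [1.0, 0.0, 0.0, -0.001], [0.0, -0.311, 0.95, -0.143], [0.0, 0.0, 0.0, 1.0]]}
```

View pics/scene0.png

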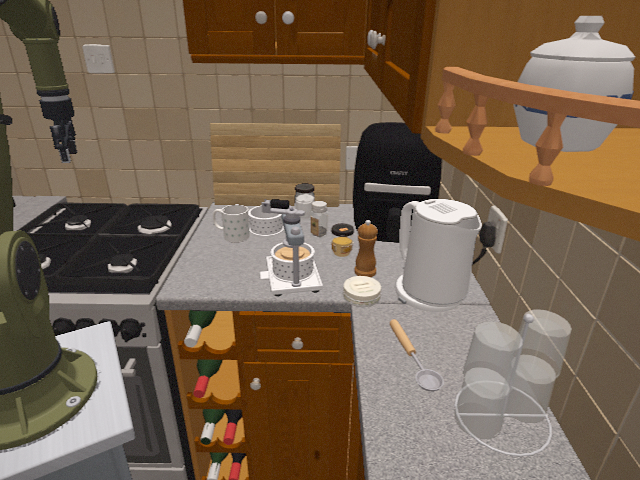

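View pics/top0.png

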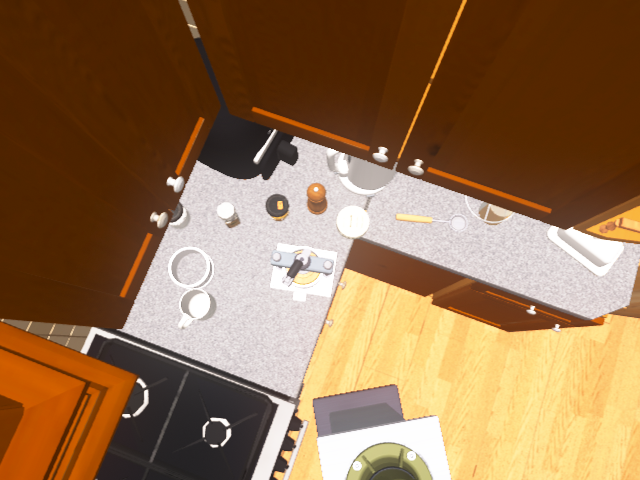

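The scene view shows the press at about (293,260), with the mill, pot and jars behind it. In the top view the beam runs from (277,257) to (328,265). The hub is near (303,261), and the black grip points toward (287,282). I'll zoom in and measure with depth.

```bash
cat > h.py <<'E'
import numpy as np,cv2
from bench import manip
def ray(n,u,v):
    p=manip.camera_params(n);K,R,t=map(np.array,(p["intrinsics"],p["R"],p["t"]))
    return -R.T@t, R.T@np.linalg.inv(K)@np.array([u,v,1.])
def onz(n,u,v,z):
    c,d=ray(n,u,v); return c+d*(z-c[2])/d[2]
def cloud(n,d):
    p=manip.camera_params(n);K,R,t=map(np.array,(p["intrinsics"],p["R"],p["t"]))
    v,u=np.mgrid[:480,:640]; P=np.stack([(u-K[0,2])/K[0,0]*d,(v-K[1,2])/K[1,1]*d,d],-1)
    return (P-t)@R
E
python3 - <<'E'
from h import *
a=np.load('pics/top0.npz');im,d=a['im'],a['d']
P=cloud('top',d)
c=cv2.resize(im[230:310,250:350],None,fx=6,fy=6,interpolation=cv2.INTER_CUBIC)
cv2.imwrite('pics/topc.png',c[:,:,::-1])
w=(P[...,0]>.3)&(P[...,0]<1)&(abs(P[...,1])<.4)
g=im.astype(int).sum(2)
sub=np.zeros_like(w);sub[225:315,250:350]=1
for lo,hi in ((.15,.17),(.17,.183),(.183,.195),(.195,.24)):
    m=sub&(P[...,2]>lo)&(P[...,2]<hi);print(lo,hi,m.sum(),P[m].mean(0).round(4),[np.argwhere(m)[:,::-1].min(0),np.argwhere(m)[:,::-1].max(0)])
b=sub&(im.max(2)<60)&(P[...,2]>.15);print('black',b.sum(),P[b].mean(0))
m=sub&(P[...,2]>.183)
for y,x in np.argwhere(m)[::4]: print(x,y,P[y,x].round(3),im[y,x])
E
```

```text
0.15 0.17 677 [0.58   0.1139 0.1602] [array([271, 250]), array([334, 273])]
0.17 0.183 127 [0.5782 0.1115 0.174 ] [array([273, 250]), array([331, 283])]
0.183 0.195 164 [0.5807 0.1141 0.1886] [array([282, 248]), array([311, 286])]
0.195 0.24 253 [0.5523 0.1411 0.2084] [array([282, 259]), array([303, 285])]
black 0 [nan nan nan]
336 225 [0.374 0.113 1.404] [219 206 197]
281 233 [0.374 0.113 1.404] [231 224 224]
336 236 [0.374 0.113 1.404] [226 217 218]
308 248 [0.606 0.096 0.185] [254 253 253]
306 249 [0.604 0.101 0.186] [249 246 248]
310 249 [0.602 0.092 0.187] [255 255 255]
307 250 [0.601 0.099 0.188] [249 246 248]
304 251 [0.6   0.107 0.19 ] [248 245 248]
308 251 [0.599 0.097 0.186] [249 246 248]
302 252 [0.599 0.112 0.184] [249 240 237]
306 252 [0.597 0.102 0.186] [248 245 248]
310 252 [0.595 0.093 0.188] [243 235 236]
306 253 [0.594 0.103 0.187] [248 245 248]
299 254 [0.595 0.12  0.188] [231 224 227]
303 254 [0.593 0.11  0.19 ] [249 246 248]
307 254 [0.592 0.101 0.184] [247 244 247]
316 254 [0.374 0.113 1.404] [237 231 230]
301 255 [0.591 0.115 0.191] [249 247 249]
305 255 [0.59 
[... 3260 characters left out ...]
85 280 [0.536 0.162 0.207] [244 240 242]
289 280 [0.535 0.153 0.205] [234 229 231]
293 280 [0.534 0.144 0.197] [223 182 153]
285 281 [0.535 0.162 0.199] [233 228 230]
289 281 [0.532 0.153 0.209] [230 224 228]
282 282 [0.535 0.17  0.192] [228 220 222]
286 282 [0.534 0.161 0.185] [231 225 228]
290 282 [0.53  0.151 0.207] [237 231 235]
286 283 [0.531 0.161 0.187] [246 242 245]
290 283 [0.528 0.151 0.204] [219 208 213]
287 284 [0.529 0.159 0.187] [244 240 243]
291 284 [0.525 0.15  0.203] [237 231 231]
290 285 [0.525 0.153 0.192] [241 236 237]
252 295 [0.374 0.113 1.404] [230 223 223]
286 305 [0.374 0.113 1.404] [235 229 228]<stdin>:11: RuntimeWarning: Mean of empty slice.
  ret = um.true_divide(
```

View pics/topc.png

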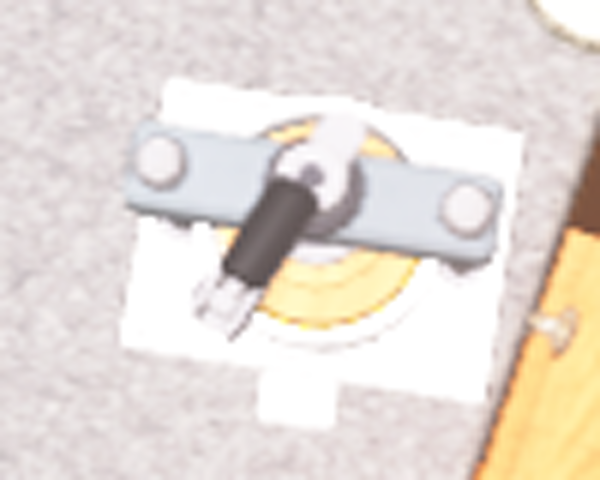

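The crop shows the nuts at (160,160) and (467,207), the hub at about (312,170), and the clevis at (228,300). The grip is folded inward over the arm. Next I'll compute the hub, pin and grip axis, and the shift to a hover pose.

```bash
cat >> h.py <<'E'
from scipy.spatial.transform import Rotation as Ro
def pose():
    s=manip.read_state();w,x,y,z=s['ee_rot'];return np.array(s['position']),Ro.from_quat([x,y,z,w]),s
def rel(p,yang):
    """shift and turn in tool axes to reach TCP p, pointing down, tool y at world angle yang"""
    p0,R,_=pose();y=np.array([np.cos(yang),np.sin(yang),0]);z=np.array([0,0,-1.]);x=np.cross(y,z)
    T=Ro.from_matrix(np.stack([x,y,z],1))
    return (R.inv()*T).as_rotvec().round(3),(R.inv().apply(np.array(p)-p0)).round(4)
E
python3 - <<'E'
from h import *
a=np.load('pics/top0.npz');im,d=a['im'],a['d'];P=cloud('top',d)
f=lambda x,y:(250+(x+.5)/6-.5,230+(y+.5)/6-.5)
n1=onz('top',*f(160,160),.177);n2=onz('top',*f(467,207),.177);print('nuts',n1,n2,(n1+n2)/2,np.linalg.norm(n1-n2))
print('hub',onz('top',*f(312,170),.194),'clevis',onz('top',*f(228,300),.205))
m=np.zeros(d.shape,bool);m[255:280,283:306]=1
b=m&(im.max(2)<140)&(P[...,2]>.2)
v,u=np.nonzero(b);Q=np.array([onz('top',x,y,.21) for x,y in zip(u,v)])
c=Q.mean(0);w,V=np.linalg.eigh(np.cov((Q-c)[:,:2].T));e=V[:,1];pr=(Q-c)[:,:2]@e
print('grip',b.sum(),c,e,np.degrees(np.arctan2(e[1],e[0])),pr.min(),pr.max(),P[b][:,:].mean(0))
s=np.load('pics/scene0.npz');si,sd=s['im'],s['d'];S=cloud('scene',sd)
c=cv2.resize(si[205:305,250:340],None,fx=6,fy=6,interpolation=cv2.INTER_CUBIC);cv2.imwrite('pics/scenec.png',c[:,:,::-1])
mm=(P[...,2]>.15)&(P[...,2]<.4)&(P[...,0]>.3)&(P[...,0]<.9)&(abs(P[...,1])<.45)
k=mm&~((abs(P[...,0]-.58)<.08)&(abs(P[...,1]-.11)<.1));print('tall others x<.9',k.sum(),P[k].min(0),P[k].max(0))
E
```

```text
nuts [0.60060162 0.17463113 0.177     ] [0.56074409 0.05638583 0.177     ] [0.58067286 0.11550848 0.177     ] 0.12478210414938165
hub [0.58322216 0.11508214 0.194     ] clevis [0.53635143 0.15567312 0.205     ]
grip 161 [0.55911022 0.1349344  0.21      ] [-0.71972435  0.69425994] 136.03172698521982 -0.02236710547038283 0.023107645660314653 [0.55785726 0.13472689 0.21788296]
tall others x<.9 2789 [ 0.62157721 -0.41729832  0.15005788] [0.89998131 0.32330398 0.3075239 ]
```

View pics/scenec.png

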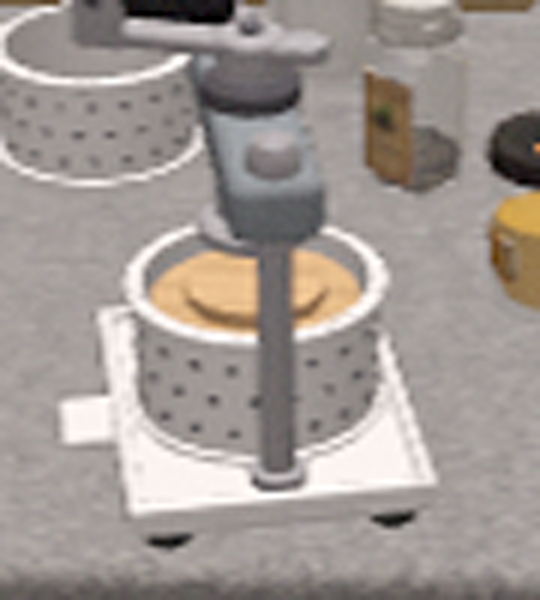

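Crank axis ≈ (0.582, 0.115), arm direction ≈ 138.5°, pin ≈ (0.536, 0.156). The hub–clevis distance comes out at 62 mm, which matches, and the nuts' midpoint agrees. In the scene crop the foot is at (235,225) and the follower's edge at (187,285), so the gap is about 27 mm, or roughly 10 rad. Now hovering.

```bash
python3 -c "
from h import *
print(rel([.5618,.1332,.26],.8465))"
```

```text
(array([-0.002,  0.001,  0.503]), array([-0.5187, -0.396 , -0.0289]))
```

Units first: shifts go in shares of 60 cm and turns go in shares of pi rad. So -0.37 m / 0.6 = -0.6167, -0.333 m / 0.6 = -0.555, 0.05 rad / 3.1416 = 0.0159.

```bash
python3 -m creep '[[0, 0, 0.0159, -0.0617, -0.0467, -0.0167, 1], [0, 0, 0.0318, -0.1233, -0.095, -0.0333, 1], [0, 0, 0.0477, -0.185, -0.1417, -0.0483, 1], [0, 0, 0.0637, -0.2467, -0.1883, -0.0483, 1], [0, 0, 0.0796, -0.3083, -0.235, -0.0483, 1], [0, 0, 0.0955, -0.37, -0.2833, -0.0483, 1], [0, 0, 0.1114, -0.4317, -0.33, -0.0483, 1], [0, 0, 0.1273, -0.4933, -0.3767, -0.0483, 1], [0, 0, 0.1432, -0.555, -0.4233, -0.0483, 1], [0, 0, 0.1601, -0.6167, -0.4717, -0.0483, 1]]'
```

```text
refused: ROWS must be a list of objects with named fields. Nothing was moved.
```

The error is about the shape of the input: a list of objects with named fields. Fixing that and sending the same move.

```bash
python3 -m creep '[{"az": 0.0159, "x": -0.0617, "y": -0.0467, "z": -0.0167, "jaw": 1}, {"az": 0.0318, "x": -0.1233, "y": -0.095, "z": -0.0333, "jaw": 1}, {"az": 0.0477, "x": -0.185, "y": -0.1417, "z": -0.0483, "jaw": 1}, {"az": 0.0637, "x": -0.2467, "y": -0.1883, "z": -0.0483, "jaw": 1}, {"az": 0.0796, "x": -0.3083, "y": -0.235, "z": -0.0483, "jaw": 1}, {"az": 0.0955, "x": -0.37, "y": -0.2833, "z": -0.0483, "jaw": 1}, {"az": 0.1114, "x": -0.4317, "y": -0.33, "z": -0.0483, "jaw": 1}, {"az": 0.1273, "x": -0.4933, "y": -0.3767, "z": -0.0483, "jaw": 1}, {"az": 0.1432, "x": -0.555, "y": -0.4233, "z": -0.0483, "jaw": 1}, {"az": 0.1601, "x": -0.6167, "y": -0.4717, "z": -0.0483, "jaw": 1}]'; python3 -c "
from h import *
print(rel([.5618,.1332,.26],.8465))"
```

```text
t: 1.1
position: [0.4424, 0.275, 0.2601]
ee_rot: [-0.0, 0.355, 0.935, 0.0]
ft_force: [1.0, 0.4, -0.6]
grip_width: 1.006
gripper_force: 0.0
(array([-0.   , -0.   , -0.002]), array([-1.834e-01, -2.660e-02,  1.000e-04]))
```

In the tool's units: -0.183 m / 0.6 = -0.305, -0.135 m / 0.6 = -0.225.

```bash
python3 -m creep '[{"x": -0.075, "y": -0.0117, "jaw": 1}, {"x": -0.15, "y": -0.0217, "jaw": 1}, {"x": -0.225, "y": -0.0333, "jaw": 0.6}, {"x": -0.305, "y": -0.0433, "jaw": 0.6}, {"x": -0.305, "y": -0.0433, "jaw": 0.6}]'; python3 - <<'E'
from h import *
print(rel([.5618,.1332,.186],.8465))
p,R,s=pose();im,d=manip.snapshot('wrist');np.savez('pics/w0.npz',im=im,d=d,p=p,R=R.as_matrix());cv2.imwrite('pics/w0.png',im[:,:,::-1]);print(p)
E
```

```text
t: 1.6
position: [0.5648, 0.1275, 0.26]
ee_rot: [0.002, 0.36, 0.933, -0.002]
ft_force: [-1.0, -0.6, 0.6]
grip_width: 0.599
gripper_force: 0.0
(array([-0.002,  0.005, -0.012]), array([0.0064, 0.0024, 0.0739]))
[0.56475205 0.12748551 0.25996779]
```

View pics/w0.png

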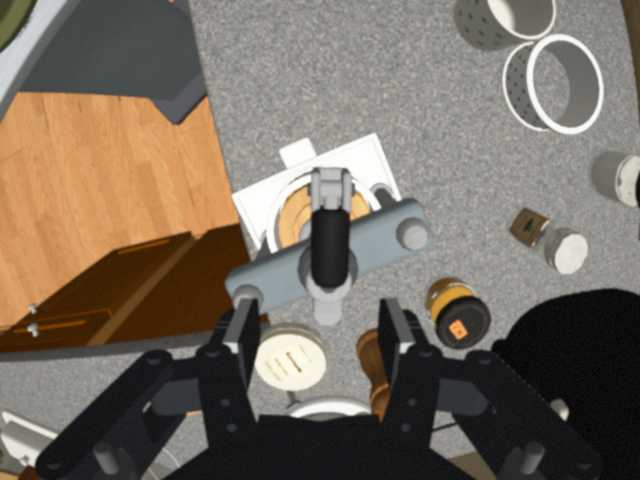

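The wrist view shows the sleeve running from (331,208) to (330,287), the clevis at (332,185) and the hub below at about (329,275). I'll cross-check the grip in world coordinates.

```bash
cat >> h.py <<'E'
def won(u,v,z,p,R):
    c=manip.camera_params('wrist');K=np.array(c['intrinsics']);M=np.array(c['mount'])
    a=np.array([u-K[0,2],v-K[1,2]]);r=np.hypot(*a);th=r/K[0,0];d=np.r_[a/r*np.sin(th),np.cos(th)]
    o=p+R@M[:3,3];dw=R@M[:3,:3]@d;return o+dw*(z-o[2])/dw[2]
E
python3 - <<'E'
from h import *
w=np.load('pics/w0.npz');p,R=w['p'],w['R']
a=won(331,209,.213,p,R);b=won(330,286,.21,p,R);print('sleeve',a,b,np.linalg.norm(a-b),np.degrees(np.arctan2(*(a-b)[1::-1])))
print('nuts',won(247,297,.177,p,R),won(413,233,.177,p,R),(won(247,297,.177,p,R)+won(413,233,.177,p,R))/2)
print('clevis',won(332,180,.207,p,R))
print(pose()[0],rel([.5618,.1332,.186],.8465))
E
```

```text
sleeve [0.54309404 0.15520393 0.213     ] [0.57709507 0.12442803 0.21      ] 0.04595896007831756 137.8503150954663
nuts [0.55769047 0.06654679 0.177     ] [0.59774842 0.17958295 0.177     ] [0.57771944 0.12306487 0.177     ]
clevis [0.53277426 0.16536559 0.207     ]
[0.56286159 0.13148286 0.25977486] (array([-0.002,  0.001, -0.008]), array([0.002 , 0.0007, 0.0738]))
```

```bash
python3 - <<'E'
from h import *
p,R,s=pose();im,d=manip.snapshot('wrist');p2=pose()[0];R=R.as_matrix();print(p,p2)
cv2.imwrite('pics/w1.png',im[:,:,::-1])
b=np.zeros(d.shape,bool);b[150:305,280:380]=1
m=(b&(im.max(2)<45)).astype(np.uint8)
n,l,st,ce=cv2.connectedComponentsWithStats(m);i=1+st[1:,4].argmax();print('sleeve px',st[i],ce[i])
x,y,w,h,_=st[i]
A=won(*[np.mean(np.nonzero(l[y+6]==i)[0]),y],.213,p,R);B=won(*[np.mean(np.nonzero(l[y+h-8]==i)[0]),y+h],.21,p,R);print(A,B,np.linalg.norm(A-B),np.degrees(np.arctan2(*(A-B)[1::-1])))
g=cv2.medianBlur(cv2.cvtColor(im,cv2.COLOR_RGB2GRAY),3)
for r in ((225,275,270,330),(385,440,205,260)):
    c=cv2.HoughCircles(g[r[2]:r[3],r[0]:r[1]],cv2.HOUGH_GRADIENT,1,40,param1=80,param2=8,minRadius=9,maxRadius=18)
    if c is not None:
        u,v,q=c[0,0];u+=r[0];v+=r[2];print('nut',u,v,q,won(u,v,.177,p,R))
E
```

```text
[0.56286159 0.13148286 0.25977486] [0.5616471  0.13446424 0.25966821]
sleeve px [ 307  214   40   81 2558] [326.33776388 254.56059421]
[0.54142449 0.15568851 0.213     ] [0.57781671 0.12315196 0.21      ] 0.04890828813234207 138.20161954617387
nut 244.5 304.5 15.1 [0.55869336 0.06527136 0.177     ]
nut 409.5 238.5 15.2 [0.59682295 0.17987617 0.177     ]
```

View pics/w1.png

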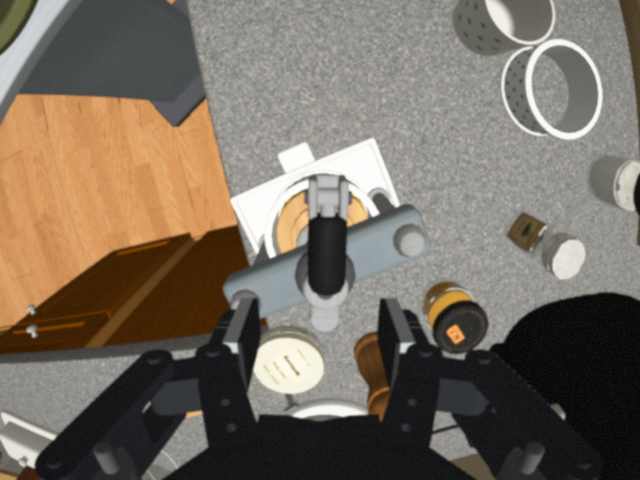

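```bash
python3 - <<'E'
from h import *
f=lambda x,y:(250+(x+.5)/6-.5,205+(y+.5)/6-.5)
print('near nut scene',onz('scene',*f(273,145),.177),'spindle top',onz('scene',*f(250,20),.196))
p=pose();print(p[0],rel([.5618,.1332,.186],.8465))
# two-view least squares of nut
def tri(a,b):
    (c1,d1),(c2,d2)=ray(*a),ray(*b);k=np.linalg.lstsq(np.stack([d1,-d2],1),c2-c1,rcond=None)[0];return c1+d1*k[0],c2+d2*k[1]
print(tri(('scene',*f(273,145)),('top',250+160/6*467/160-.4,230+207/6-.4)))
E
```

```text
near nut scene [0.55626377 0.05099184 0.177     ] spindle top [0.58172466 0.1212633  0.196     ]
[0.5616471  0.13446424 0.25966821] (array([-0.001, -0.001, -0.004]), array([-0.001 , -0.0008,  0.0737]))
(array([0.55921372, 0.05698693, 0.173717  ]), array([0.56114639, 0.05621642, 0.17404657]))
```

In the tool's units: 0.072 m / 0.6 = 0.12, 0.003 m / 0.6 = 0.005.

```bash
python3 -m creep '[{"x": 0.005, "y": 0.0033, "z": 0.0333, "jaw": 0.6}, {"x": 0.005, "y": 0.0033, "z": 0.0667, "jaw": 0.6}, {"x": 0.005, "y": 0.0033, "z": 0.1, "jaw": 0.6}, {"x": 0.005, "y": 0.0033, "z": 0.12, "jaw": 0.6}, {"x": 0.005, "y": 0.0033, "z": 0.12, "jaw": 0.6}, {"x": 0.005, "y": 0.0033, "z": 0.12, "jaw": 0.6}]' 25; python3 - <<'E'
from h import *
p,R,s=pose();im,d=manip.snapshot('wrist');p2=pose()[0];print(p,p2)
cv2.imwrite('pics/w2.png',im[:,:,::-1])
E
```

```text
t: 2.3
position: [0.5604, 0.1402, 0.1888]
ee_rot: [0.0, 0.354, 0.935, 0.0]
ft_force: [-0.3, -0.6, 0.6]
grip_width: 0.599
gripper_force: 0.0
[0.56044374 0.14017132 0.18882967] [0.560907   0.14003384 0.18935632]
```

View pics/w2.png

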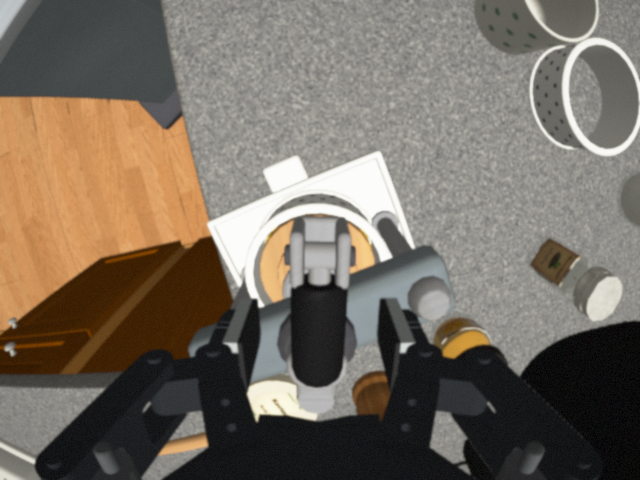

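The sleeve, at columns 292–347 (centre 319), sits centred between the fingers, with the tips at about its middle. Closing.

```bash
python3 -m creep '[{"jaw": 0.2}, {"jaw": 0}, {"jaw": 0}, {"jaw": 0}, {"jaw": 0}, {"jaw": 0}]' 25
```

```text
t: 2.95
position: [0.561, 0.1395, 0.1891]
ee_rot: [0.001, 0.355, 0.935, 0.001]
ft_force: [-0.4, 0.9, 4.6]
grip_width: 0.246
gripper_force: 25.8
```

In the tool's units: -0.0342 m / 0.6 = -0.057, -0.0338 m / 0.6 = -0.0563.

```bash
python3 -m creep '[{"x": 0.0007, "z": -0.0088, "jaw": 0}, {"x": 0.0028, "z": -0.0177, "jaw": 0}, {"x": 0.0062, "z": -0.0258, "jaw": 0}, {"x": 0.0108, "z": -0.0335, "jaw": 0}, {"x": 0.0167, "z": -0.0403, "jaw": 0}, {"x": 0.0235, "z": -0.0462, "jaw": 0}, {"x": 0.0312, "z": -0.0508, "jaw": 0}, {"x": 0.0393, "z": -0.0542, "jaw": 0}, {"x": 0.0482, "z": -0.0563, "jaw": 0}, {"x": 0.057, "z": -0.057, "jaw": 0}]' 25; python3 -m creep '[{"x": 0.0033, "jaw": 0}, {"x": 0.005, "jaw": 0}, {"x": 0.005, "jaw": 0}]'; python3 - <<'E'
from h import *
p,R,s=pose();im,d=manip.snapshot('wrist');print(p,pose()[0])
a=im[150:480,150:500];si,_=manip.snapshot('scene');b=cv2.resize(si[170:270,250:345],(313,330),interpolation=cv2.INTER_CUBIC)
cv2.imwrite('pics/c3.png',np.hstack([a,b])[:,:,::-1])
E
```

```text
t: 3.95
position: [0.5379, 0.1595, 0.2225]
ee_rot: [0.004, 0.355, 0.935, -0.0]
ft_force: [10.1, -2.3, -3.3]
grip_width: 0.237
gripper_force: 24.8
t: 4.25
position: [0.5361, 0.161, 0.2228]
ee_rot: [0.004, 0.356, 0.935, -0.0]
ft_force: [10.4, -3.5, -3.8]
grip_width: 0.228
gripper_force: 24.5
[0.5361378  0.16103158 0.22281622] [0.53610823 0.16101259 0.22281246]
```

View pics/c3.png

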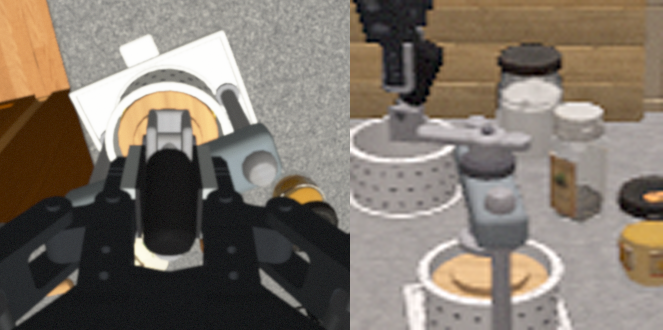

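```bash
python3 - <<'E'
from h import *
p,R,s=pose();R=R.as_matrix();e=np.array([-.749,.6626,0])
for v in (375,385,395,403):
    print(v,[(z,round(float(won(318,v,z,p,R)@e),4)) for z in (.24,.25,.259,.265)])
for v in (260,270,280,300):
    print(v,[(z,round(float(won(318,v,z,p,R)@e),4)) for z in (.203,.208,.213)])
print(R.T@np.array(s['ft_force']),s['moment'])
E
```

```text
375 [(0.24, -0.3168), (0.25, -0.3086), (0.259, -0.3013), (0.265, -0.2964)]
385 [(0.24, -0.3225), (0.25, -0.3139), (0.259, -0.3062), (0.265, -0.301)]
395 [(0.24, -0.3286), (0.25, -0.3195), (0.259, -0.3113), (0.265, -0.3058)]
403 [(0.24, -0.3336), (0.25, -0.3241), (0.259, -0.3156), (0.265, -0.3099)]
260 [(0.203, -0.2783), (0.208, -0.2764), (0.213, -0.2744)]
270 [(0.203, -0.2834), (0.208, -0.2813), (0.213, -0.2792)]
280 [(0.203, -0.2887), (0.208, -0.2864), (0.213, -0.2841)]
300 [(0.203, -0.2995), (0.208, -0.2969), (0.213, -0.2943)]
[-9.54067956  2.98391645  3.21722131] [-0.82963706 -2.15081495  0.05115885]
```

In the tool's units: 0.009 m / 0.6 = 0.015, 0.006 m / 0.6 = 0.01.

```bash
python3 -m creep '[{"x": 0.005, "jaw": 0}, {"x": 0.01, "jaw": 0}, {"x": 0.015, "jaw": 0}, {"x": 0.015, "jaw": 0}]'; python3 - <<'E'
from h import *
p,R,s=pose();im,d=manip.snapshot('wrist');e=np.array([-.749,.6626,0]);print(p,p@e,R.inv().apply(s['ft_force']))
np.savez('pics/w4.npz',im=im,p=p,R=R.as_matrix())
g=cv2.cvtColor(im,cv2.COLOR_RGB2GRAY)
print(g[230:420:4,318])
c=cv2.resize(im[230:430,230:410],None,fx=3,fy=3,interpolation=cv2.INTER_CUBIC);c=np.clip(c.astype(float)*1.5+20,0,255).astype(np.uint8);cv2.imwrite('pics/w4c.png',c[:,:,::-1])
E
```

```text
t: 4.75
position: [0.5252, 0.1708, 0.2229]
ee_rot: [-0.001, 0.354, 0.935, 0.0]
ft_force: [-1.4, 1.9, 1.2]
grip_width: 0.003
gripper_force: 0.7
[0.52517501 0.17084031 0.22287859] -0.2801572945496576 [ 2.27632191  0.47829605 -1.15091752]
[248 244 124 120 122 168 251 238 191 191 187 178 126 196 119 178 172 127
 125 124  66  96  98  62  16  22  17  22  42  37  43  42  41  40  42  43
  36  43  39  38  23  21  27  26  32  39  32  31]
```

View pics/w4c.png

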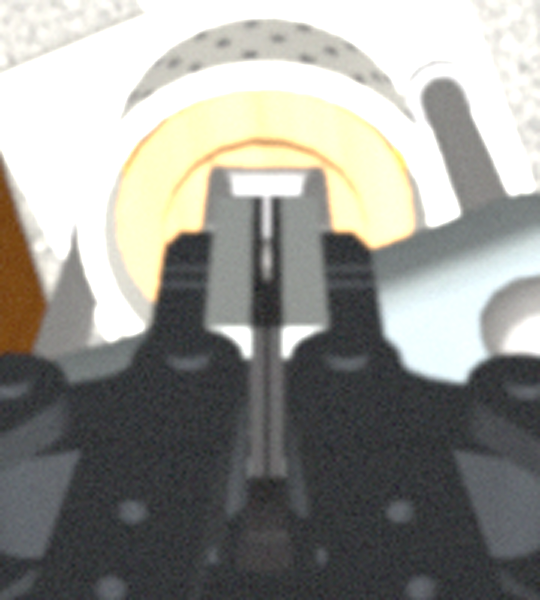

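The fingers slipped off outward past the grip and are now shut. I'll back out and up, then measure the grip's angle from wrist depth.

In the tool's units: -0.08 m / 0.6 = -0.1333, 0.03 m / 0.6 = 0.05.

```bash
python3 -m creep '[{"x": 0.025, "jaw": 0}, {"x": 0.05, "z": -0.0333, "jaw": 0}, {"x": 0.05, "z": -0.0833, "jaw": 0.3}, {"x": 0.0333, "z": -0.1333, "jaw": 0.6}, {"z": -0.1333, "jaw": 0.6}, {"z": -0.1333, "jaw": 0.6}, {"z": -0.1333, "jaw": 0.6}]'; cat >> h.py <<'E'
E_=np.array([-.749,.6626,0]);L_=np.array([.6626,.749,0])
def wcloud():
    p,R,s=pose();R=R.as_matrix();im,d=manip.snapshot('wrist');c=manip.camera_params('wrist');K=np.array(c['intrinsics']);M=np.array(c['mount'])
    v,u=np.mgrid[:480,:640];a=np.stack([u-K[0,2],v-K[1,2]],-1);r=np.linalg.norm(a,axis=-1)+1e-9;th=r/K[0,0]
    C=np.concatenate([a/r[...,None]*np.tan(th)[...,None],np.ones((480,640,1))],-1)*d[...,None]
    return im,d,(C@M[:3,:3].T+M[:3,3])@R.T+p,p,R
E
python3 - <<'E'
from h import *
im,d,P,p,R=wcloud();print(p,pose()[0])
T=(P-p)@R
m=(d>0)&(P[...,2]>.197)&(P[...,2]<.275)&(np.hypot(P[...,0]-.5813,P[...,1]-.1213)<.1)
print(m.sum())
x=P[m]@E_;y=P[m]@L_;z=P[m][:,2];v,u=np.nonzero(m);g=im[m].max(1)
for lo in np.arange(.197,.275,.006):
    k=(z>=lo)&(z<lo+.006)
    if k.sum()>5: print(round(lo,3),k.sum(),'along',np.percentile(x[k],[5,50,95]).round(4),'lat',np.percentile(y[k],[5,50,95]).round(4),'px',np.median(u[k]),np.median(v[k]),'br',np.median(g[k]))
E
```

```text
t: 5.5
position: [0.5252, 0.1698, 0.3016]
ee_rot: [-0.001, 0.355, 0.935, -0.001]
ft_force: [-0.0, 0.4, -0.0]
grip_width: 0.6
gripper_force: 0.0
[0.52515926 0.16977015 0.30158454] [0.52484808 0.17039343 0.30140763]
2623
0.197 41 along [-0.2902 -0.2856 -0.2849] lat [0.4657 0.4727 0.4853] px 316.0 247.0 br 92.0
0.203 407 along [-0.297  -0.2915 -0.2852] lat [0.4638 0.4748 0.4877] px 319.0 258.0 br 152.0
0.209 45 along [-0.2969 -0.2906 -0.2867] lat [0.4666 0.4789 0.4851] px 325.0 258.0 br 176.0
0.215 83 along [-0.2961 -0.2908 -0.289 ] lat [0.4657 0.4755 0.4846] px 320.0 264.0 br 73.0
0.221 190 along [-0.298  -0.2921 -0.2899] lat [0.4658 0.4748 0.4845] px 319.0 269.0 br 22.0
0.227 222 along [-0.2992 -0.2939 -0.2917] lat [0.4665 0.4755 0.4843] px 320.0 275.0 br 21.0
0.233 225 along [-0.3019 -0.2961 -0.294 ] lat [0.4661 0.4748 0.4847] px 319.0 282.0 br 21.0
0.239 239 along [-0.3034 -0.2981 -0.2958] lat [0.4658 0.4754 0.4845] px 320.0 289.0 br 22.0
0.245 255 along [-0.3058 -0.3    -0.2979] lat [0.466  0.4754 0.4843] px 320.0 297.0 br 21.0
0.251 671 along [-0.3184 -0.3082 -0.3003] lat [0.4667 0.4754 0.4842] px 320.0 314.0 br 31.0
0.257 245 along [-0.3111 -0.3066 -0.303 ] lat [0.4696 0.4754 0.4812] px 320.0 314.0 br 35.0
```

Depth gives a clean sleeve line leaning about 0.32 rad inward of upright, with the pin at along −0.295, lat 0.4754, so the crank axis is ≈ (0.582, 0.1195). I'll push it to the stop from the inside with shut fingers.

Units first: shifts go in shares of 60 cm and turns go in shares of pi rad. So 0.066 m / 0.6 = 0.11, -0.06 m / 0.6 = -0.1.

```bash
python3 -m creep '[{"x": -0.05, "jaw": 0}, {"x": -0.1, "jaw": 0}, {"x": -0.1, "jaw": 0}, {"x": -0.1, "z": 0.05, "jaw": 0}, {"x": -0.1, "z": 0.11, "jaw": 0}, {"x": -0.1, "z": 0.11, "jaw": 0}]'; python3 -m creep '[{"x": 0.0083, "jaw": 0}, {"x": 0.0167, "jaw": 0}, {"x": 0.025, "jaw": 0}, {"x": 0.0333, "jaw": 0}, {"x": 0.0417, "jaw": 0}, {"x": 0.05, "jaw": 0}, {"x": 0.05, "jaw": 0}, {"x": 0.05, "jaw": 0}]'; python3 -c "
from h import *
p,R,s=pose();print(p@E_,p@L_,R.inv().apply(s['ft_force']))"
```

```text
t: 6.15
position: [0.5665, 0.1309, 0.2309]
ee_rot: [-0.005, 0.354, 0.935, -0.003]
ft_force: [-0.7, 0.9, -1.0]
grip_width: -0.001
gripper_force: 0.0
t: 6.95
position: [0.5513, 0.1474, 0.2382]
ee_rot: [0.004, 0.356, 0.935, 0.0]
ft_force: [7.3, -7.0, 2.8]
grip_width: 0.003
gripper_force: 5.3
-0.3152269498536169 0.475696074217906 [-10.13405981  -0.30895455  -2.72661352]
```

In the tool's units: -0.065 m / 0.6 = -0.1083, -0.03 m / 0.6 = -0.05.

```bash
python3 -m creep '[{"x": -0.0167, "jaw": 0}, {"x": -0.0167, "z": -0.05, "jaw": 0}, {"x": -0.0167, "z": -0.1083, "jaw": 0.5}, {"x": 0.025, "z": -0.1083, "jaw": 0.5}, {"x": 0.025, "z": -0.1083, "jaw": 0.5}, {"x": 0.025, "z": -0.1083, "jaw": 0.5}]'; cat > g.py <<'E'
from h import *
im,d,P,p,R=wcloud();print(p@E_,p@L_,p[2])
m=(d>0)&(P[...,2]>.215)&(P[...,2]<.275)&(np.hypot(P[...,0]-.5824,P[...,1]-.1195)<.1)
x=P[m]@E_;y=P[m]@L_;z=P[m][:,2]
for lo in np.arange(.215,.275,.006):
    k=(z>=lo)&(z<lo+.006)
    if k.sum()>5: print(round(lo,3),k.sum(),'along',np.percentile(x[k],[5,50,95]).round(4),'lat',np.percentile(y[k],[5,50,95]).round(4))
E
python3 g.py
```

```text
t: 7.55
position: [0.5359, 0.1614, 0.3007]
ee_rot: [-0.001, 0.353, 0.936, -0.0]
ft_force: [0.2, -0.2, 0.0]
grip_width: 0.494
gripper_force: 0.0
-0.29444957220393797 0.4759235894667307 0.3007165154583018
0.215 42 along [-0.2903 -0.2854 -0.2841] lat [0.4667 0.4757 0.4833]
0.221 89 along [-0.2903 -0.2854 -0.284 ] lat [0.4669 0.475  0.4844]
0.227 109 along [-0.2914 -0.2853 -0.2839] lat [0.4659 0.4757 0.4846]
0.233 98 along [-0.2912 -0.2854 -0.2842] lat [0.466  0.4748 0.4841]
0.239 115 along [-0.2912 -0.2857 -0.2839] lat [0.4657 0.4757 0.485 ]
0.245 145 along [-0.2909 -0.2851 -0.2838] lat [0.466  0.4751 0.4851]
0.251 275 along [-0.2983 -0.2875 -0.2845] lat [0.4653 0.4757 0.4856]
0.257 889 along [-0.3018 -0.2938 -0.2864] lat [0.4681 0.4757 0.4828]
```

The grip now stands upright, since its outer face is vertical at −0.284. Next I'll grasp it from above and print the table of arc offsets.

In the tool's units: 0.082 m / 0.6 = 0.1367, 0.06 m / 0.6 = 0.1.

```bash
python3 -m creep '[{"z": 0.05, "jaw": 0.5}, {"x": -0.0008, "y": -0.0008, "z": 0.1, "jaw": 0.5}, {"x": -0.0008, "y": -0.0008, "z": 0.1367, "jaw": 0.5}, {"x": -0.0008, "y": -0.0008, "z": 0.1367, "jaw": 0.5}, {"x": -0.0008, "y": -0.0008, "z": 0.1367, "jaw": 0}, {"x": -0.0008, "y": -0.0008, "z": 0.1367, "jaw": 0}, {"x": -0.0008, "y": -0.0008, "z": 0.1367, "jaw": 0}, {"x": -0.0008, "y": -0.0008, "z": 0.1367, "jaw": 0}]' 50; python3 -c "
from h import *
p,R,s=pose();print(p@E_,p@L_,R.inv().apply(s['ft_force']))
for s0 in (0,120,240):
    print(s0,[((.0625*(np.cos(np.radians(s0+12*k))-np.cos(np.radians(s0)))).round(4).item(),(.0625*(np.sin(np.radians(s0+12*k))-np.sin(np.radians(s0)))).round(4).item()) for k in range(1,11)])
"
```

```text
t: 8.4
position: [0.538, 0.1594, 0.2205]
ee_rot: [0.001, 0.355, 0.935, 0.001]
ft_force: [1.2, 0.0, 0.0]
grip_width: 0.246
gripper_force: 49.1
-0.29730537912582494 0.4758545396286515 [-0.8768524   0.80372246 -0.02508669]
0 [(-0.0014, 0.013), (-0.0054, 0.0254), (-0.0119, 0.0367), (-0.0207, 0.0464), (-0.0312, 0.0541), (-0.0432, 0.0594), (-0.056, 0.0622), (-0.069, 0.0622), (-0.0818, 0.0594), (-0.0937, 0.0541)]
120 [(-0.0106, -0.0077), (-0.0193, -0.0174), (-0.0258, -0.0287), (-0.0299, -0.0411), (-0.0313, -0.0541), (-0.0299, -0.0671), (-0.0258, -0.0795), (-0.0193, -0.0909), (-0.0106, -0.1006), (-0.0, -0.1083)]
240 [(0.0119, -0.0053), (0.0247, -0.008), (0.0378, -0.008), (0.0506, -0.0053), (0.0625, -0.0), (0.0731, 0.0077), (0.0818, 0.0174), (0.0883, 0.0287), (0.0924, 0.0411), (0.0938, 0.0541)]
```

In the tool's units: -0.0917 m / 0.6 = -0.1528, -0.0187 m / 0.6 = -0.0312.

```bash
python3 -m creep '[{"x": 0.001, "y": 0.0217, "jaw": 0}, {"x": -0.0057, "y": 0.0423, "jaw": 0}, {"x": -0.0167, "y": 0.0612, "jaw": 0}, {"x": -0.0312, "y": 0.0773, "jaw": 0}, {"x": -0.0487, "y": 0.0902, "jaw": 0}, {"x": -0.0687, "y": 0.099, "jaw": 0}, {"x": -0.09, "y": 0.1037, "jaw": 0}, {"x": -0.1117, "y": 0.1037, "jaw": 0}, {"x": -0.133, "y": 0.099, "jaw": 0}, {"x": -0.1528, "y": 0.0902, "jaw": 0}]'; cat > f.py <<'E'
from h import *
p,R,s=pose();c=np.array([p@E_+.357,p@L_-.4755]);a=np.arctan2(c[1],c[0]);F=np.array([np.dot(s['ft_force'],E_),np.dot(s['ft_force'],L_)])
r=np.array([np.cos(a),np.sin(a)]);t=np.array([-r[1],r[0]])
print('t',round(s['t'],2),'deg',round(np.degrees(a)%360,1),'rad',round(np.hypot(*c),4),'z',round(p[2],4),'Frad',round(F@r,2),'Feffort',round(-F@t,2),'Fz',round(s['ft_force'][2],2),'w',round(s['grip_width'],3), 'tilt',R.apply([0,0,1]).round(3))
E
python3 f.py
```

```text
t: 9.4
position: [0.6418, 0.1411, 0.2204]
ee_rot: [-0.001, 0.353, 0.935, 0.001]
ft_force: [-3.3, 3.0, 4.5]
grip_width: 0.24
gripper_force: 50.1
t 9.4 deg 118.6 rad 0.0631 z 0.2204 Frad -2.03 Feffort 3.98 Fz 4.5 w 0.24 tilt [-0.     0.003 -1.   ]
```

In the tool's units: -0.1083 m / 0.6 = -0.1805, -0.1006 m / 0.6 = -0.1677.

```bash
python3 -m creep '[{"x": -0.0177, "y": -0.0128, "jaw": 0}, {"x": -0.0322, "y": -0.029, "jaw": 0}, {"x": -0.043, "y": -0.0478, "jaw": 0}, {"x": -0.0498, "y": -0.0685, "jaw": 0}, {"x": -0.0522, "y": -0.0902, "jaw": 0}, {"x": -0.0498, "y": -0.1118, "jaw": 0}, {"x": -0.043, "y": -0.1325, "jaw": 0}, {"x": -0.0322, "y": -0.1515, "jaw": 0}, {"x": -0.0177, "y": -0.1677, "jaw": 0}, {"y": -0.1805, "jaw": 0}]'; python3 f.py
```

```text
t: 10.4
position: [0.5707, 0.0571, 0.2204]
ee_rot: [0.002, 0.355, 0.935, 0.001]
ft_force: [5.3, 5.5, 4.5]
grip_width: 0.244
gripper_force: 50.2
t 10.4 deg 239.1 rad 0.0636 z 0.2204 Frad -6.34 Feffort 4.17 Fz 4.53 w 0.244 tilt [ 0.005  0.001 -1.   ]
```

In the tool's units: 0.0938 m / 0.6 = 0.1563, 0.0924 m / 0.6 = 0.154.

```bash
python3 -m creep '[{"x": 0.0198, "y": -0.0088, "jaw": 0}, {"x": 0.0412, "y": -0.0133, "jaw": 0}, {"x": 0.063, "y": -0.0133, "jaw": 0}, {"x": 0.0843, "y": -0.0088, "jaw": 0}, {"x": 0.1042, "jaw": 0}, {"x": 0.1218, "y": 0.0128, "jaw": 0}, {"x": 0.1363, "y": 0.029, "jaw": 0}, {"x": 0.1472, "y": 0.0478, "jaw": 0}, {"x": 0.154, "y": 0.0685, "jaw": 0}, {"x": 0.1563, "y": 0.0902, "jaw": 0}]'; python3 f.py; python3 - <<'E'
from h import *
si,_=manip.snapshot('scene');c=cv2.resize(si[205:305,250:340],None,fx=6,fy=6,interpolation=cv2.INTER_CUBIC);cv2.imwrite('pics/s5.png',c[:,:,::-1])
E
```

```text
t: 11.4
position: [0.5354, 0.1564, 0.2203]
ee_rot: [0.0, 0.356, 0.935, -0.002]
ft_force: [-1.4, -3.2, 8.9]
grip_width: 0.243
gripper_force: 50.4
t 11.4 deg 356.6 rad 0.0598 z 0.2203 Frad -0.88 Feffort 3.41 Fz 8.89 w 0.243 tilt [-0.001 -0.004 -1.   ]
```

View pics/s5.png

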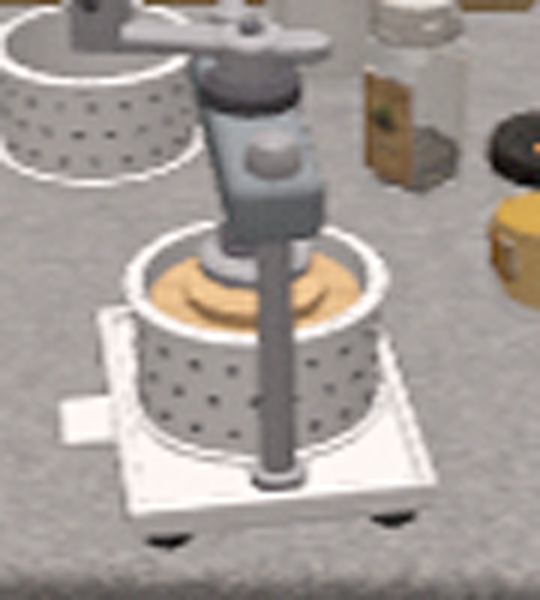

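The foot's disc edge is now at (203,260) and the follower's edge at (187,285), so the gap is about 10 mm, or roughly 4 rad. I'll go on another 1.7 rad, then feel in small steps.

In the tool's units: -0.069 m / 0.6 = -0.115, 0.0622 m / 0.6 = 0.1037.

```bash
python3 -m creep '[{"x": -0.0023, "y": 0.0217, "jaw": 0}, {"x": -0.009, "y": 0.0423, "jaw": 0}, {"x": -0.0198, "y": 0.0612, "jaw": 0}, {"x": -0.0345, "y": 0.0773, "jaw": 0}, {"x": -0.052, "y": 0.0902, "jaw": 0}, {"x": -0.072, "y": 0.099, "jaw": 0}, {"x": -0.0933, "y": 0.1037, "jaw": 0}, {"x": -0.115, "y": 0.1037, "jaw": 0}]'; python3 f.py; python3 -c "
import numpy as np
for s0,n,st in ((96,4,6),(120,4,6),(144,4,6),(168,4,6),(192,4,6),(216,4,6),(240,4,6),(264,4,6),(288,4,6)):
    f=lambda a:.0625*np.array([np.cos(np.radians(a)),np.sin(np.radians(a))])
    print(s0,[(f(s0+st*k)-f(s0)).round(4).tolist() for k in range(1,n+1)])
"
```

```text
t: 12.25
position: [0.6281, 0.1617, 0.2204]
ee_rot: [-0.001, 0.354, 0.935, 0.001]
ft_force: [-1.0, 4.8, 8.1]
grip_width: 0.241
gripper_force: 50.7
t 12.25 deg 95.8 rad 0.0621 z 0.2204 Frad 2.49 Feffort 4.18 Fz 8.14 w 0.241 tilt [-0.001  0.002 -1.   ]
96 [[-0.0065, -0.001], [-0.0128, -0.0027], [-0.0189, -0.0051], [-0.0247, -0.008]]
120 [[-0.0055, -0.0036], [-0.0106, -0.0077], [-0.0152, -0.0123], [-0.0193, -0.0174]]
144 [[-0.0036, -0.0055], [-0.0065, -0.0113], [-0.0089, -0.0174], [-0.0106, -0.0237]]
168 [[-0.001, -0.0065], [-0.0014, -0.013], [-0.001, -0.0195], [0.0, -0.026]]
192 [[0.0017, -0.0063], [0.004, -0.0124], [0.007, -0.0183], [0.0106, -0.0237]]
216 [[0.0041, -0.0051], [0.0087, -0.0097], [0.0138, -0.0138], [0.0193, -0.0174]]
240 [[0.0058, -0.003], [0.0119, -0.0053], [0.0183, -0.007], [0.0247, -0.008]]
264 [[0.0065, -0.0003], [0.0131, 0.0], [0.0195, 0.001], [0.0258, 0.0027]]
288 [[0.0061, 0.0023], [0.0119, 0.0053], [0.0174, 0.0089], [0.0225, 0.013]]
```

In the tool's units: -0.0247 m / 0.6 = -0.0412, -0.0189 m / 0.6 = -0.0315.

```bash
python3 -m creep '[{"x": -0.0108, "y": -0.0017, "jaw": 0}, {"x": -0.0213, "y": -0.0045, "jaw": 0}, {"x": -0.0315, "y": -0.0085, "jaw": 0}, {"x": -0.0412, "y": -0.0133, "jaw": 0}]' >/dev/null; python3 f.py; python3 -m creep '[{"x": -0.0092, "y": -0.006, "jaw": 0}, {"x": -0.0177, "y": -0.0128, "jaw": 0}, {"x": -0.0253, "y": -0.0205, "jaw": 0}, {"x": -0.0322, "y": -0.029, "jaw": 0}]' > /dev/null; python3 f.py
```

```text
t 12.65 deg 120.1 rad 0.0629 z 0.2205 Frad 3.83 Feffort 3.95 Fz 5.18 w 0.242 tilt [ 0.002  0.002 -1.   ]
t 13.05 deg 144.7 rad 0.0637 z 0.2205 Frad 3.01 Feffort 4.61 Fz 4.01 w 0.243 tilt [ 0.004  0.001 -1.   ]
```

In the tool's units: -0.0237 m / 0.6 = -0.0395, -0.0174 m / 0.6 = -0.029.

```bash
python3 -m creep '[{"x": -0.006, "y": -0.0092, "jaw": 0}, {"x": -0.0108, "y": -0.0188, "jaw": 0}, {"x": -0.0148, "y": -0.029, "jaw": 0}, {"x": -0.0177, "y": -0.0395, "jaw": 0}]' >/dev/null; python3 f.py; python3 -m creep '[{"x": -0.0017, "y": -0.0108, "jaw": 0}, {"x": -0.0023, "y": -0.0217, "jaw": 0}, {"x": -0.0017, "y": -0.0325, "jaw": 0}, {"y": -0.0433, "jaw": 0}]' > /dev/null; python3 f.py
```

```text
t 13.45 deg 167.9 rad 0.0642 z 0.2205 Frad 3.48 Feffort 6.45 Fz 4.14 w 0.242 tilt [ 0.005  0.001 -1.   ]
t 13.85 deg 190.8 rad 0.0643 z 0.2205 Frad 1.16 Feffort 9.19 Fz 2.63 w 0.247 tilt [ 0.007  0.001 -1.   ]
```

Free running took about 4.0 N. The effort rose to 4.6, 6.5 and then 9.2 N, so contact was near 141° and the foot now presses with about 120 N. I'll hold briefly, then release and lift off.

In the tool's units: -0.08 m / 0.6 = -0.1333, -0.065 m / 0.6 = -0.1083, 0.188 rad / 3.1416 = 0.0598.

```bash
python3 -m creep '[{"jaw": 0}, {"jaw": 0}, {"jaw": 0}]' >/dev/null; python3 f.py; python3 -m creep '[{"jaw": 0.5}, {"jaw": 0.5}, {"jaw": 0.5}, {"z": -0.0333, "jaw": 0.5}, {"z": -0.0667, "jaw": 0.5}, {"z": -0.1083, "jaw": 0.5}, {"az": 0.0255, "z": -0.1333, "jaw": 0.5}, {"az": 0.0598, "x": 0.0033, "z": -0.1333, "jaw": 0.5}, {"az": 0.0598, "x": 0.0033, "z": -0.1333, "jaw": 0.5}, {"az": 0.0598, "x": 0.0033, "z": -0.1333, "jaw": 0.5}]'; cat > g2.py <<'E'
from h import *
im,d,P,p,R=wcloud();s=manip.read_state()
ax=np.array([.5824,.1196]);print('p',p.round(4),'ang tool x',np.degrees(np.arctan2(R[1,0],R[0,0])))
m=(d>0)&(P[...,2]>.199)&(P[...,2]<.275)&(np.hypot(P[...,0]-ax[0],P[...,1]-ax[1])<.1)
T=((P-p)@R)[m];z=P[m][:,2]
print('axis in tool',((np.r_[ax,.2]-p)@R).round(4))
for lo in np.arange(.199,.275,.008):
    k=(z>=lo)&(z<lo+.008)
    if k.sum()>5: print(round(lo,3),k.sum(),'x',np.percentile(T[k][:,0],[3,50,97]).round(4),'y',np.percentile(T[k][:,1],[3,50,97]).round(4))
E
python3 g2.py
```

```text
t 14.15 deg 191.8 rad 0.0644 z 0.2205 Frad -0.27 Feffort 4.75 Fz 3.66 w 0.245 tilt [ 0.005  0.    -1.   ]
t: 15.15
position: [0.6176, 0.0699, 0.2987]
ee_rot: [-0.001, 0.44, 0.898, -0.001]
ft_force: [-0.9, -0.4, -0.3]
grip_width: 0.497
gripper_force: 0.0
p [0.6176 0.0699 0.2987] ang tool x 127.83021613690882
axis in tool [0.0607 0.0028 0.0987]
0.199 120 x [-0.0044  0.007   0.011 ] y [-0.0101 -0.0041  0.0148]
0.207 184 x [-0.0019  0.0057  0.0102] y [-0.0094  0.0092  0.014 ]
0.215 82 x [0.0001 0.0083 0.0098] y [-0.008   0.0018  0.0123]
0.223 131 x [0.0027 0.0082 0.0098] y [-0.0073  0.0024  0.0118]
0.231 148 x [0.0016 0.0084 0.0096] y [-0.0078  0.002   0.0117]
0.239 169 x [0.001  0.0083 0.0099] y [-0.0075  0.0017  0.0118]
0.247 193 x [-0.0005  0.008   0.0097] y [-0.0083  0.0021  0.0121]
0.255 1072 x [-0.0087  0.0007  0.0086] y [-0.0066  0.002   0.0112]
```

The grip is upright at tool (−0.001, 0.002) with tool x pointing at the crank axis. Moving the shut fingers to its outer side, then an arc to fold.

In the tool's units: 0.056 m / 0.6 = 0.0933, -0.036 m / 0.6 = -0.06.

```bash
python3 -m creep '[{"x": -0.0333, "y": 0.0033, "jaw": 0}, {"x": -0.06, "y": 0.0033, "jaw": 0}, {"x": -0.06, "y": 0.0033, "jaw": 0}, {"x": -0.06, "y": 0.0033, "z": 0.05, "jaw": 0}, {"x": -0.06, "y": 0.0033, "z": 0.0933, "jaw": 0}, {"x": -0.06, "y": 0.0033, "z": 0.0933, "jaw": 0}, {"x": -0.06, "y": 0.0033, "z": 0.0933, "jaw": 0}]'; python3 -c "
import numpy as np
s=.040;n=.008
for a in np.linspace(0,np.pi/2,11):
    print(round(a,2),round(-.001+s*np.sin(a)-n*np.cos(a)-.011+.036,4),round(.2427-(.203+s*np.cos(a)+n*np.sin(a)),4))
"
```

```text
t: 15.9
position: [0.6414, 0.0434, 0.2437]
ee_rot: [-0.0, 0.441, 0.898, -0.0]
ft_force: [-0.1, -0.5, 1.0]
grip_width: -0.004
gripper_force: 0.0
0.0 0.016 -0.0003
0.16 0.0224 -0.0011
0.31 0.0288 -0.0008
0.47 0.035 0.0004
0.63 0.041 0.0026
0.79 0.0466 0.0058
0.94 0.0517 0.0097
1.1 0.056 0.0144
1.26 0.0596 0.0197
1.41 0.0623 0.0255
1.57 0.064 0.0317
```

In the tool's units: 0.056 m / 0.6 = 0.0933, 0.0224 m / 0.6 = 0.0373.

```bash
python3 -m creep '[{"x": 0.0133, "jaw": 0}, {"x": 0.0267, "jaw": 0}, {"x": 0.0373, "jaw": 0}, {"x": 0.048, "jaw": 0}, {"x": 0.0583, "z": 0.0007, "jaw": 0}, {"x": 0.0683, "z": 0.0043, "jaw": 0}, {"x": 0.0777, "z": 0.0097, "jaw": 0}, {"x": 0.0862, "z": 0.0162, "jaw": 0}, {"x": 0.0933, "z": 0.024, "jaw": 0}]'; python3 -m creep '[{"x": 0.006, "z": 0.0088, "jaw": 0}, {"x": 0.0105, "z": 0.0185, "jaw": 0}, {"x": 0.0133, "z": 0.0288, "jaw": 0}, {"x": 0.0133, "z": 0.0333, "jaw": 0}, {"x": 0.0133, "z": 0.0333, "jaw": 0}, {"x": 0.0133, "z": 0.0333, "jaw": 0}]'
```

```text
t: 16.8
position: [0.6065, 0.0893, 0.2291]
ee_rot: [-0.001, 0.44, 0.898, 0.001]
ft_force: [-0.6, -0.1, 5.2]
grip_width: 0.001
gripper_force: 2.1
t: 17.4
position: [0.6036, 0.097, 0.2129]
ee_rot: [0.001, 0.44, 0.898, 0.003]
ft_force: [-3.6, 4.9, 18.0]
grip_width: 0.005
gripper_force: 9.7
```

In the tool's units: -0.1 m / 0.6 = -0.1667, -0.07 m / 0.6 = -0.1167.

```bash
python3 -m creep '[{"z": -0.05, "jaw": 0}, {"z": -0.1167, "jaw": 0}, {"x": -0.05, "z": -0.1667, "jaw": 0.3}, {"x": -0.05, "z": -0.1667, "jaw": 0.3}, {"x": -0.05, "z": -0.1667, "jaw": 0.3}, {"x": -0.05, "z": -0.1667, "jaw": 0.3}]' >/dev/null; python3 g2.py; python3 - <<'E'
from h import *
im,d,P,p,R=wcloud();T=(P-p)@R
m=(d>0)&(im.max(2)<70)&(P[...,2]>.19)&(P[...,2]<.27)&(np.hypot(P[...,0]-.5824,P[...,1]-.1196)<.08)
t=T[m];z=P[m][:,2];k=abs(t[:,1]-np.median(t[:,1]))<.004
a=np.polyfit(t[k,0],z[k],1);print('sleeve top slope',a[0],k.sum(),np.percentile(z[k],[5,50,95]),np.percentile(t[k,0],[2,98]));s=manip.read_state();print(s['ft_force'],s['t'])
# bystanders: compare top views
a0=np.load('pics/top0.npz')['im'];n,_=manip.snapshot('top');D=(np.abs(a0.astype(int)-n).max(2)>60).astype(np.uint8)
c,l,st,ce=cv2.connectedComponentsWithStats(D);print([(x[:5].tolist()) for x in st[1:] if x[4]>30])
E
```

```text
p [0.6197 0.0709 0.3067] ang tool x 127.74614802618657
axis in tool [0.0611 0.0007 0.1069]
0.199 271 x [-0.006   0.0189  0.0545] y [-0.01    0.      0.0138]
0.207 2551 x [-0.0061  0.0252  0.0527] y [-0.0082  0.0013  0.0122]
0.215 106 x [0.015  0.0307 0.0485] y [-0.0013  0.0013  0.0045]
sleeve top slope -0.027126113970457406 869 [0.21205374 0.21398121 0.2152228 ] [0.01117756 0.05384476]
[ 0.39298991 -0.0169045   0.32409924] 18.1
[[285, 141, 138, 339, 14784], [286, 259, 17, 28, 189], [369, 453, 49, 27, 835], [358, 454, 7, 20, 79]]
```

The grip lies flat, with its top at 0.214 m and almost no slope. The crank hasn't run back, the top view shows changes only at the arm and the grip, and the hand is clear of everything.

```bash
python3 -c "
from bench import manip
print(manip.close_job())"
```

```text
the job is handed in; nothing more can be done
None
```

I handed the job in at about 18 s of the 72 s allowed: the foot presses with roughly 120 N (estimated from the effort at the grip), the grip is folded flat over the arm, the top view shows nothing else moved, and the hand is clear. `close_job()` returned no verdict.

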